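# Gauge and sort kiln props by length

### The arm

A 7-joint arm with a two-finger parallel gripper is mounted at the origin on the work surface. World frame = base frame: x ahead of the robot, y to its left, z up, the work surface at z = 0. Lengths are in m, angles in rad, forces in N, time in s.
With the tool pointing down it reaches from about 0.35 to 0.9 m from the base axis. Payload 8.1 kg.
Tool frame: the origin (TCP) lies midway between the tips of the shut fingers; the grasp point (between the pads) lies arm.tcp_to_grasp behind it (arm.tcp_to_grasp is the distance from the TCP to the grasp point, in m); z points along the fingers, y is the line along which they close (so a half turn about z gives the same grasp; the last joint's range is limited). The gripper opens to 92 mm and grips with 3 to 60 N. Pads are 19 mm wide; open, the fingers measure 130 mm over their backs; the gripper's body (75 mm by 190 mm) begins 47 mm behind the grasp point.
Start: joints at [-1.415, 0.434, 0.025, 1.573, -0.012, 1.134, -0.075], TCP at [0.16, 0.604, 0.227] pointing down, gripper open.
Joint ranges: [-2.62, 2.62], [-0.44, 2.09], [-1.27, 1.32], [0.08, 2.57], [-1.32, 4.46], [0.12, 2], [-2.74, 2.74]. Speed limits (rad/s): [2.22, 2.22, 3.01, 3.01, 3.14, 3.14, 3.14].

### API

Orientations are given as a rotation vector (axis times angle).
In Python, from cell import observe, get_image, arm gives the robot as it stands. The module is installed in compiled form; this text tells all that it offers.
- The arm moves only by the tool drive_tool, never from a script. Its argument "steps" is a list of rows, each a list of 5 numbers: the closure, from 0 (fully open) to 1 (shut), then the shift along the world's x, y, z in mm, then the turn about the world's z in rad. In form: [[hand, x, y, z, roll], ...]. A call has 1 to 20 rows; each row shifts and turns the commanded pose from where the row before left it; what a row does not reach is not made up. A row lasts 1/12 s, in which the tool goes at most 41.7 mm and 7.16 degrees, less where a joint would pass 70% of its speed; a pose out of reach is approached as far as the arm can. A call with a gripper value outside its range is refused whole. The fingers move at their own pace and stop on an object; "grip_force" is the grip in N (left out, the last holds). Time passes only in rows, so rows that do not move let the fingers close. It gives the time, the measured TCP pose, the force, the opening and the grip force at its end, in the units of the state.
- observe(): the state, without advancing time (a new reading comes with each control period).
- get_image(name): name is "scene" or "top" or "wrist"; returns a dict with "image" (480x640x3 uint8, red, green, blue), "vfov" (degrees; the focal length in pixels is half the picture's height over the tangent of half this angle, whatever the lens; pixels are square), "cx", "cy" (the principal point, pixels), "xyz" and "attitude" of the camera in the world. Camera axes: x right, y down, z forward; pixel columns grow to the right and rows downward; lengths in m; the calibration is good to about 2 mm. A picture is of the moment at which its call begins. There is no depth.
- arm.sign_off(): hands the job in; it is judged then, once.
The state is a dict: "clock": time; "joints": joint angles; "dq": joint speeds; "joint_efforts": joint torques, N m; "position": TCP position; "ee_rot": TCP orientation; "force": force on the tool from outside, world axes, zero at the start; "ft_torque": the same for the moment, N m; "width": opening from 0.0 (shut) to 1.0 (fully open); "gripper_force": force on a finger pad.
Only numpy, scipy, OpenCV 4.12 (cv2) and the standard library are available. Lean on these libraries where they do the work, as an engineer would, in place of code of your own. Each camera call takes 0.05 s, during which the arm holds its last target. There are 200 camera calls.

### The job

Three clay kiln props of different lengths lie among the glazing clutter. Take them one at a time: lower the prop into the stepped slot of the wooden gauge until it rests level on the step that fits its length, then lay it flat in the tray made for that length before fetching the next. The clay chips easily, so set the props down rather than drop them, and leave everything else where it stands.

Things in the scene. Friction and masses are not known exactly. Their poses are not given: they have to be found in the camera images.
- prop_a: Kiln prop: a plain buff fired-clay square bar, 24 x 24 mm in section, about 40 to 125 g, lying on the bench at any yaw. Its length is 44, 64 or 84 mm (the three props are one of each, and which is which is for the gauge to tell). Origin at its centre, 12 mm above the underside as it lies; x along its length.
- prop_b: Kiln prop: a plain buff fired-clay square bar, 24 x 24 mm in section, about 40 to 125 g, lying on the bench at any yaw. Its length is 44, 64 or 84 mm (the three props are one of each, and which is which is for the gauge to tell). Origin at its centre, 12 mm above the underside as it lies; x along its length.
- prop_c: Kiln prop: a plain buff fired-clay square bar, 24 x 24 mm in section, about 40 to 125 g, lying on the bench at any yaw. Its length is 44, 64 or 84 mm (the three props are one of each, and which is which is for the gauge to tell). Origin at its centre, 12 mm above the underside as it lies; x along its length.
- gauge: Rigid wooden length gauge fixed to the bench, 122 mm long (x), 40 mm wide (y), 60 mm high. A slot along x narrows downwards in steps and is open at both y sides, so fingers holding a prop across its width can go down beside it. Symmetric about its origin, the centre of its underside. The steps are 36 mm wide (y).
- gauge_floor (a point): Centre of the gauge slot's floor, 10 mm above the bench. The slot is 52 mm long up to 26 mm above the bench, 72 mm up to 42 mm, 92 mm up to the top at 60 mm. A prop laid along x and centred rests with its underside at 10 mm (44 mm prop), 26 mm (64 mm prop) or 42 mm (84 mm prop) above the bench, with 4 mm free at each end.
- tray_short: Shallow plywood tray fixed to the bench, open on top, for the 44 mm prop: inside 58 mm long (along its x) and 50 mm wide (y), floor 4 mm above the bench, rim 12 mm above the bench and 6 mm thick. Origin at the centre of its underside.
- tray_mid: Shallow plywood tray fixed to the bench, open on top, for the 64 mm prop: inside 78 mm long (along its x) and 50 mm wide (y), floor 4 mm above the bench, rim 12 mm above the bench and 6 mm thick. Origin at the centre of its underside.
- tray_long: Shallow plywood tray fixed to the bench, open on top, for the 84 mm prop: inside 98 mm long (along its x) and 50 mm wide (y), floor 4 mm above the bench, rim 12 mm above the bench and 6 mm thick. Origin at the centre of its underside.
- jar_big: Bystander, to be left alone: closed teal glaze jar, 62 mm across, 56 mm high. Origin at the centre of its underside.
- jar_small: Bystander, to be left alone: closed olive glaze jar, 52 mm across, 48 mm high. Origin at the centre of its underside.
- cup: Bystander, to be left alone: unglazed cup without handle, 64 mm across, 52 mm high. Origin at the centre of its underside.
- bowl: Bystander, to be left alone: small teal bowl, 66 mm across, 34 mm high. Origin at the centre of its underside.
- lid: Bystander, to be left alone: white jar lid with a knob, 62 mm across, 22 mm high. Origin at the centre of its underside.
- stilt: Bystander, to be left alone: three-armed clay kiln stilt, about 66 mm across, 20 mm high. Origin at the centre of its underside.
- mug: Bystander, to be left alone: teal mug, 84 mm across plus its handle, 95 mm high, at the left of the work. Origin at the centre of its underside.
- brush: Bystander, to be left alone: glaze brush 190 mm long, lying along its x at the right of the work.
Not all that is in view belongs to the job. Leave any black look-alike of the tray_mid alone.

How it is judged:
By the outcome, as a careful person would: the job done as asked, in the order asked, and still so for the second after the job is handed in, with the robot touching nothing.
It also fails if it takes over 72 s, if anything falls off the work surface, if the arm or the gripper's body presses on something with over 40 N, if the wrist force passes 120 N, or if a joint passes its speed limit or range.

## Working session

There is one attempt and no reset: what is moved stays moved. The work goes in short steps, Python scripts to look and compute and a tool call to move; the robot and the scene stay as the last step left them, time stands still between calls to the robot, and variables do not carry over. Pictures are saved under pics/ and viewed, at most 10 in all, crops included, and the job is handed in when it is done.

Besides the shell and the picture viewer there is one more tool, called after "Emit:" by a JSON object that holds its "name" and its "arguments". drive_tool: Moves the arm, as the interface text tells. Its arguments: {"type":"object","properties":{"steps":{"type":"array"},"grip_force":{"type":"number"}},"required":["steps"]}

```bash
mkdir -p pics; ls; python3 - <<'E'
from cell import observe,get_image,arm
import cv2
print(observe(), arm.tcp_to_grasp)
for n in("top","scene"):
    d=get_image(n); print(n,{k:v for k,v in d.items() if k!="image"})
    cv2.imwrite(f"pics/{n}0.png",d["image"][:,:,::-1])
E
```

```text
pics
{'clock': 0.0, 'joints': array([-1.41459335,  0.43522773,  0.02493949,  1.574075  , -0.01159395,
        1.13404041, -0.07512161]), 'dq': array([-0.00138654,  0.00014316,  0.00229253,  0.00024267,  0.00225423,
       -0.00079115,  0.00143204]), 'joint_efforts': array([ 9.61826336e-04, -6.67871904e+01,  9.86006297e-01, -3.14460218e+01,
       -6.02407311e-02,  4.29772201e-02,  1.88463505e-04]), 'position': array([0.15985861, 0.603675  , 0.22595021]), 'ee_rot': array([-4.05474631e-01, -3.11524369e+00,  2.51981491e-03]), 'force': array([ 0.20003752, -0.26447393,  0.51315653]), 'ft_torque': array([ 0.02486911, -0.01196308,  0.03689538]), 'gripper_force': 0.0, 'width': 0.9999689916924492} 0.0188
top {'vfov': 48.52547585027014, 'cx': 314.66886329635605, 'cy': 240.15113662037078, 'xyz': array([ 0.29371396, -0.04005336,  1.6377919 ]), 'attitude': array([-2.16903015,  2.13905315, -0.1483345 ])}
scene {'vfov': 42.31125493774971, 'cx': 313.2344098918161, 'cy': 240.3915244633721, 'xyz': array([ 1.47296034, -0.07456764,  1.11186611]), 'attitude': array([-1.81138186, -1.77504756,  0.68431329])}
```

View pics/top0.png

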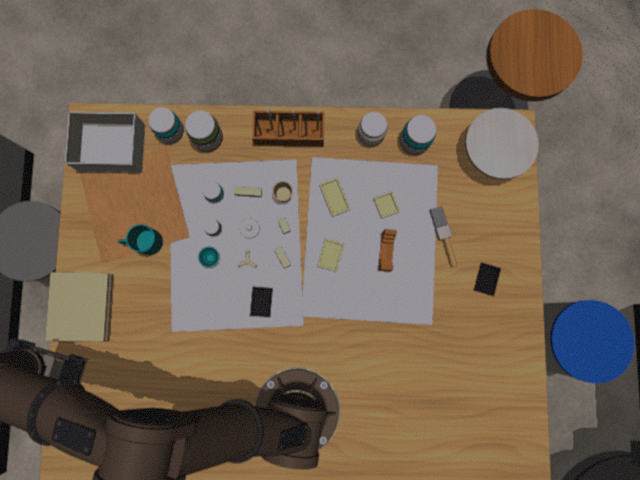

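View pics/scene0.png

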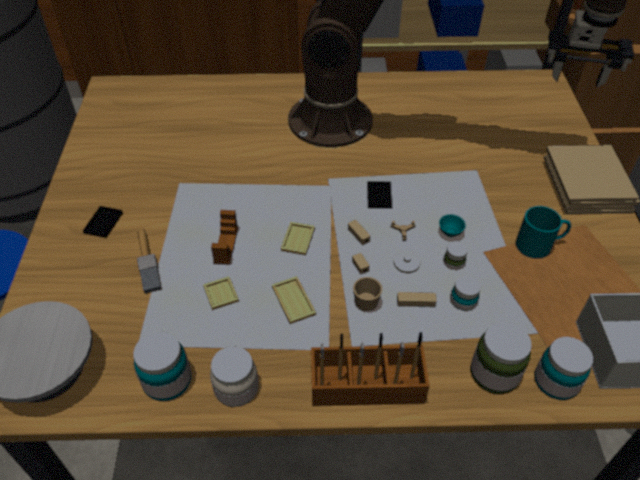

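The pictures show everything in view. Candidates for props in top: bars at (248,191), (284,226) and (282,257). Trays: long (334,198), short (386,205), mid (330,255). The gauge is at (387,250). Black look-alikes are at (261,302) and (487,279); they are to be left alone. The brush is at (445,237) and the stilt at (248,260).

```bash
cat > h.py <<'E'
import numpy as np,cv2
from scipy.spatial.transform import Rotation as R
from cell import observe,get_image,arm
def K(d):
    f=240/np.tan(np.radians(d["vfov"]/2)); return np.array([[f,0,d["cx"]],[0,f,d["cy"]],[0,0,1]])
def ray(d,p,z):
    p=np.atleast_2d(p).astype(float)
    v=np.c_[p,np.ones(len(p))]@np.linalg.inv(K(d)).T@R.from_rotvec(d["attitude"]).as_matrix().T
    return d["xyz"]+v*((z-d["xyz"][2])/v[:,2])[:,None]
def proj(d,P):
    v=(np.atleast_2d(P)-d["xyz"])@R.from_rotvec(d["attitude"]).as_matrix()@K(d).T
    return v[:,:2]/v[:,2:]
def rect(d,cnt,z):
    w=ray(d,cnt.reshape(-1,2),z)[:,:2]; (c,s,a)=cv2.minAreaRect((w*1000).astype(np.float32))
    if s[0]<s[1]: s=s[::-1]; a+=90
    return np.round(c,1),np.round(s,1),round((a+90)%180-90,1)
E
python3 - <<'E'
from h import *
d=get_image("top");im=d["image"]
hsv=cv2.cvtColor(im,cv2.COLOR_RGB2HSV)
m=((hsv[...,1]>60)&(hsv[...,2]>60)).astype(np.uint8)*255
m[:158]=0;m[325:]=0;m[:,:190]=0;m[:,425:]=0
cs,_=cv2.findContours(m,cv2.RETR_EXTERNAL,cv2.CHAIN_APPROX_NONE)
for c in cs:
    if cv2.contourArea(c)<40: continue
    x,y,w,h=cv2.boundingRect(c); p=im[y+h//2,x+w//2]
    print((x+w//2,y+h//2),p,hsv[y+h//2,x+w//2],rect(d,c,0.012),rect(d,c,0.05)[0])
o=cv2.resize(im[155:330,165:445],None,fx=2.85,fy=2.85,interpolation=cv2.INTER_CUBIC)
cv2.imwrite("pics/crop1.png",o[:,:,::-1])
E
```

```text
(363, 321) [142 110  76] [ 15 119 142] (array([ 269.4, -192.7]), array([359.4,  20.9]), -89.2) [ 270.  -189.2]
(208, 256) [ 39 119 122] [ 91 173 122] (array([458.5, 281.3]), array([61.9, 61.3]), 2.2) [454.6 273.8]
(330, 255) [149 147 108] [ 29  70 149] (array([467.7, -93.9]), array([85.3, 58.5]), -14.5) [463.6 -92.6]
(388, 250) [126  79  46] [ 12 162 126] (array([ 486.3, -267.7]), array([127.8,  43.9]), -6.6) [ 481.8 -262.4]
(386, 205) [153 149 109] [ 27  73 153] (array([ 627.8, -265.5]), array([65.4, 60.1]), 21.5) [ 620.  -260.3]
(282, 192) [146 134 107] [ 21  68 146] (array([665.1,  58.4]), array([59.6, 57.6]), -25.0) [656.4  56.1]
(334, 197) [151 147 111] [ 27  68 151] (array([ 650.1, -104.1]), array([105.1,  59.3]), 22.1) [ 641.7 -102.6]
(379, 161) [148 127 118] [  9  52 148] (array([ 767.9, -244.1]), array([283.5,  16.2]), -89.1) [ 756.8 -239.3]
(251, 224) [144 141 147] [135  10 147] (array([564.6, 157.1]), array([410.7, 380.2]), 0.9) [558.3 152.5]
```

View pics/crop1.png

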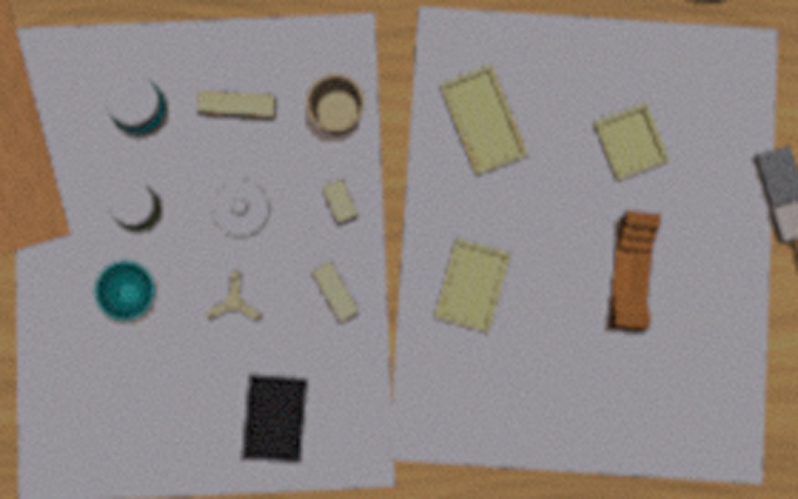

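The crop confirms three buff bars at about (248,191) long, (284,226) short and (282,257) mid, trays by size, and the gauge at (387,250). The cup at (282,192) and the stilt are not props.

```bash
cat >> h.py <<'E'
def buff(im,t=20):
    i=cv2.GaussianBlur(im,(3,3),0).astype(int); return ((i[...,0]-i[...,2]>t)&(i[...,1]>90)).astype(np.uint8)*255
E
python3 - <<'E'
from h import *
d=get_image("top");m=buff(d["image"])
for n,(u,v),z,h in [("long",(248,191),.012,26),("short",(284,226),.012,16),("mid",(282,257),.012,17)]:
    q=np.zeros_like(m);q[v-h+3:v+h-3,u-h:u+h]=m[v-h+3:v+h-3,u-h:u+h]
    cs=cv2.findContours(q,cv2.RETR_EXTERNAL,cv2.CHAIN_APPROX_NONE)[0]
    cs=[c for c in cs if cv2.pointPolygonTest(c,(u,v),False)>=0]
    print(n,[rect(d,c,.020) for c in cs])
d=get_image("scene");m=buff(d["image"])
for n,(u,v) in [("long",(416,299)),("short",(361,263)),("mid",(359,231)),("tl",(294,299)),("ts",(222,293)),("tm",(298,238))]:
    cs=cv2.findContours(m,cv2.RETR_LIST,cv2.CHAIN_APPROX_NONE)[0]
    cs=[c for c in cs if cv2.pointPolygonTest(c,(u,v),False)>=0 and cv2.contourArea(c)<3000]
    print(n,[rect(d,c,.012) for c in cs])
E
```

```text
long [(array([661.9, 165.4]), array([79.1, 23.3]), 87.2)]
short [(array([555.6,  50.9]), array([40.5, 22. ]), 27.4)]
mid [(array([458. ,  53.6]), array([60.6, 20.9]), 29.7)]
long [(array([654.4, 165.2]), array([82.3, 23. ]), 86.7)]
short [(array([548.7,  49.2]), array([43.7, 22.4]), 23.8)]
mid [(array([449.8,  51.6]), array([63.1, 22. ]), 32.9)]
tl [(array([ 654.1, -107.5]), array([109.1,  63.1]), 22.0)]
ts [(array([ 631.9, -269.1]), array([69. , 61.8]), 21.5)]
tm [(array([471.3, -97. ]), array([89.6, 61.9]), -14.8)]
```

Emit:
{"name": "drive_tool", "arguments": {"steps": [[0.4,25,-22,0,-0.068],[0.4,25,-22,0,-0.068],[0.4,25,-22,0,-0.068],[0.4,25,-22,0,-0.068],[0.4,25,-22,0,-0.068],[0.4,25,-22,0,-0.068],[0.4,25,-22,0,-0.068],[0.4,25,-22,0,-0.068],[0.4,25,-22,0,-0.068],[0.4,25,-22,0,-0.068],[0.4,25,-22,0,-0.068],[0.4,25,-22,0,-0.068],[0.4,25,-22,0,-0.068],[0.4,25,-22,0,-0.068],[0.4,25,-22,0,-0.068],[0.4,25,-22,0,-0.068],[0.4,25,-22,0,-0.068],[0.4,25,-22,0,-0.068],[0.4,25,-22,0,-0.068],[0.4,25,-22,0,-0.068]], "grip_force": 15}}

```text
clock: 1.92
position: [0.6609, 0.1631, 0.2266]
ee_rot: [-2.277, -2.164, 0.0]
force: [0.5, -0.0, 0.5]
width: 0.601
gripper_force: 0.0
```

```bash
cat >> h.py <<'E'
def G():
    o=observe(); return o["position"]*1000, (np.degrees(np.arctan2(*R.from_rotvec(o["ee_rot"]).as_matrix()[[1,0],0]))+90)%180-90
def near(d,m,P,z,amax=1e9):
    "contour of mask m containing (or nearest) the projection of P"
    u=tuple(map(float,proj(d,P)[0])); cs=[c for c in cv2.findContours(m,cv2.RETR_LIST,cv2.CHAIN_APPROX_NONE)[0] if 300<cv2.contourArea(c)<amax]
    c=max(cs,key=lambda c:cv2.pointPolygonTest(c,u,True)); return rect(d,c,z),u
E
python3 - <<'E'
from h import *
print(G(),observe()["clock"],observe()["joints"].round(2))
d=get_image("wrist");print(d["xyz"],d["vfov"])
cv2.imwrite("pics/w1.png",d["image"][:,:,::-1])
for z in(.024,.012):print(near(d,buff(d["image"]),[.658,.165,z],z,60000))
E
```

```text
(array([660.9252539 , 163.14398801, 226.63141338]), np.float64(87.0793189363954)) 1.9167 [-0.62  0.55  0.49  1.45 -0.27  1.2  -0.15]
[0.66390116 0.23555138 0.38434824] 68.46114351694867
((array([661.1, 166.6]), array([83.1, 24.8]), 87.0), (307.1473654852296, 214.35753140245913))
((array([661. , 164.3]), array([85.8, 25.6]), 87.0), (307.2127316282777, 212.19253934609296))
```

View pics/w1.png

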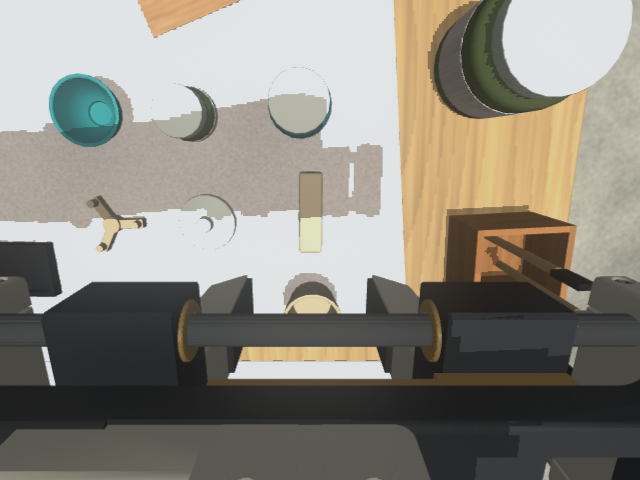

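The wrist view shows the long bar at (311,212) with the fingers straddling its axis and clear space on both sides. I go down onto it.

Emit:
{"name": "drive_tool", "arguments": {"steps": [[0.4,0,3,-40,0],[0.4,0,0,-40,0],[0.4,0,0,-40,0],[0.4,0,0,-40,0],[0.4,0,0,-35,0],[0.4,0,0,-12,0],[0.4,0,0,-8,0],[0.4,0,0,0,0],[1,0,0,0,0],[1,0,0,0,0],[1,0,0,0,0],[1,0,0,0,0],[1,0,0,0,0],[1,0,0,0,0]], "grip_force": 20}}

```text
clock: 3.13
position: [0.6606, 0.1674, 0.0127]
ee_rot: [2.274, 2.167, 0.002]
force: [-0.8, -0.0, 5.1]
width: 0.256
gripper_force: 20.0
```

Emit:
{"name": "drive_tool", "arguments": {"steps": [[1,0,0,20,0],[1,0,0,40,0],[1,-12,-24,20,-0.091],[1,-12,-24,20,-0.091],[1,-12,-24,20,-0.091],[1,-12,-24,20,-0.091],[1,-12,-24,10,-0.091],[1,-12,-24,10,-0.091],[1,-12,-24,10,-0.091],[1,-12,-24,10,-0.091],[1,-12,-24,0,-0.091],[1,-12,-24,0,-0.091],[1,-12,-24,0,-0.091],[1,-12,-24,0,-0.091],[1,-12,-24,0,-0.091],[1,-12,-24,0,-0.091],[1,-12,-24,0,-0.091],[1,-12,-24,0,-0.091],[1,-12,-24,0,-0.091],[1,-12,-24,0,-0.091]]}}

```text
clock: 4.8
position: [0.4432, -0.2656, 0.1919]
ee_rot: [-3.136, 0.188, -0.001]
force: [-0.1, 0.4, -1.0]
width: 0.254
gripper_force: 20.0
```

```bash
python3 - <<'E'
from h import *
print(G(),observe()["clock"],observe()["joints"].round(2))
d=get_image("wrist");print(d["xyz"])
np.savez("w2.npz",**d)
cv2.imwrite("pics/w2.png",d["image"][:,:,::-1])
E
```

```text
(array([ 443.1730997 , -265.62826921,  191.90113635]), np.float64(-6.849782040467488)) 4.8 [-0.3   0.42  1.01  1.93 -0.42  1.02 -0.79]
[ 0.51347566 -0.27326995  0.34962084]
```

View pics/w2.png

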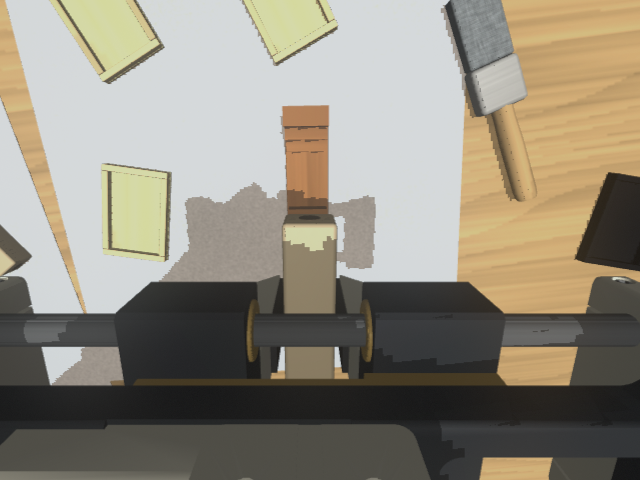

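The gauge's far end spans u 283–328 at v 106, with the held bar's end at v≈215–225. The near half is hidden by the bar, so I measure from the far corners and sides.

```bash
python3 - <<'E'
from h import *
d=dict(np.load("w2.npz"));im=d["image"].astype(int)
hsv=cv2.cvtColor(d["image"],cv2.COLOR_RGB2HSV)
m=((hsv[...,0]<15)&(hsv[...,1]>100)).astype(np.uint8);m[:,:270]=0;m[:,345:]=0;m[212:]=0
m=cv2.morphologyEx(m,cv2.MORPH_OPEN,np.ones((3,3)))
for v in (104,106,108,112,116,120,124,130,140,160,190,205):
    x=np.where(m[v])[0]; 
    if len(x): print(v,x[0],x[-1],ray(d,[[x[0]-.5,v],[x[-1]+.5,v]],.06)[:,:2].round(4).tolist())
g=cv2.cvtColor(d["image"],cv2.COLOR_RGB2GRAY).astype(int)
print("col grad",[(v,g[v,298:313].mean().round()) for v in range(100,160,1)])
P=np.array([.4432,-.2656,0]);a=np.radians(-6.85);ax=np.array([np.cos(a),np.sin(a),0])
for z in(.179,.203):print("prop end",z,proj(d,P+ax*.042+[0,0,z]))
print([(v,g[v,295:325].mean().round()) for v in range(208,232)])
E
```

```text
106 288 327 [[0.5431, -0.2595], [0.5393, -0.2901]]
108 283 327 [[0.5421, -0.2555], [0.5379, -0.29]]
112 283 327 [[0.5392, -0.2551], [0.535, -0.2896]]
116 283 327 [[0.5363, -0.2547], [0.5321, -0.2893]]
120 283 327 [[0.5334, -0.2543], [0.5292, -0.289]]
124 283 327 [[0.5305, -0.2538], [0.5262, -0.2887]]
130 285 326 [[0.5258, -0.2548], [0.5219, -0.2875]]
140 286 326 [[0.5183, -0.2545], [0.5144, -0.2866]]
160 286 327 [[0.503, -0.2524], [0.499, -0.2858]]
190 287 327 [[0.4791, -0.2499], [0.4751, -0.2832]]
205 288 326 [[0.4668, -0.249], [0.4629, -0.2811]]
col grad [(100, np.float64(216.0)), (101, np.float64(216.0)), (102, np.float64(216.0)), (103, np.float64(216.0)), (104, np.float64(216.0)), (105, np.float64(189.0)), (106, np.float64(144.0)), (107, np.float64(139.0)), (108, np.float64(139.0)), (109, np.float64(139.0)), (110, np.float64(139.0)), (111, np.float64(139.0)), (112, np.float64(139.0)), (113, np.float64(139.0)), (114, np.float64(139.0)), (115, np.float64(139.0)), (116, np.float64(139.0)), (117, np.float64(138.0)), (118, np.float64(139.0)), (119, np.float64(139.0)), (120, np.float64
[... 1021 characters left out ...]

prop end 0.179 [[311.43873954 204.28508215]]
prop end 0.203 [[311.68953443 213.75791516]]
[(208, np.float64(65.0)), (209, np.float64(86.0)), (210, np.float64(92.0)), (211, np.float64(92.0)), (212, np.float64(91.0)), (213, np.float64(91.0)), (214, np.float64(83.0)), (215, np.float64(76.0)), (216, np.float64(68.0)), (217, np.float64(65.0)), (218, np.float64(65.0)), (219, np.float64(74.0)), (220, np.float64(86.0)), (221, np.float64(87.0)), (222, np.float64(85.0)), (223, np.float64(110.0)), (224, np.float64(151.0)), (225, np.float64(177.0)), (226, np.float64(190.0)), (227, np.float64(199.0)), (228, np.float64(207.0)), (229, np.float64(208.0)), (230, np.float64(208.0)), (231, np.float64(208.0))]
```

```bash
python3 - <<'E'
from h import *
d=dict(np.load("w2.npz"));im=d["image"].astype(int)
for v in list(range(198,232,2)): print(v,im[v,290:302].mean(0).round(),im[v,306:314].mean(0).round())
a=np.radians(-7);ax=np.array([np.cos(a),np.sin(a)])
for v,z,h in((105,.06,.061),(125.5,.06,.046),(138.5,.042,.036),(150.5,.026,.026)):
    print(v,(ray(d,[305.5,v],z)[0,:2]-h*ax).round(4))
t=get_image("top");o=cv2.resize(t["image"][235:275,365:410],None,fx=8,fy=8,interpolation=cv2.INTER_CUBIC)
c=d["image"][190:240,260:360];c=cv2.resize(c,None,fx=4,fy=4,interpolation=cv2.INTER_CUBIC)
h=max(o.shape[0],c.shape[0]);pad=lambda q:cv2.copyMakeBorder(q,0,h-q.shape[0],0,0,0)
cv2.imwrite("pics/c3.png",np.hstack([pad(c),pad(o)])[:,:,::-1])
E
```

```text
198 [118.  89.  66.] [115.  87.  65.]
200 [118.  88.  66.] [111.  84.  63.]
202 [117.  88.  65.] [110.  84.  63.]
204 [118.  88.  65.] [110.  84.  63.]
206 [96. 75. 58.] [86. 69. 56.]
208 [75. 63. 52.] [75. 63. 53.]
210 [114.  86.  63.] [114.  86.  63.]
212 [114.  86.  63.] [113.  86.  63.]
214 [90. 81. 67.] [90. 80. 67.]
216 [85. 78. 67.] [61. 57. 51.]
218 [82. 76. 64.] [60. 56. 50.]
220 [93. 85. 71.] [95. 86. 72.]
222 [91. 84. 71.] [91. 84. 70.]
224 [166. 149. 120.] [166. 151. 120.]
226 [203. 184. 147.] [208. 188. 150.]
228 [211. 212. 170.] [211. 212. 170.]
230 [211. 212. 170.] [211. 213. 171.]
105 [ 0.4816 -0.2659]
125.5 [ 0.4815 -0.2659]
138.5 [ 0.482  -0.2658]
150.5 [ 0.482  -0.2655]
```

View pics/c3.png

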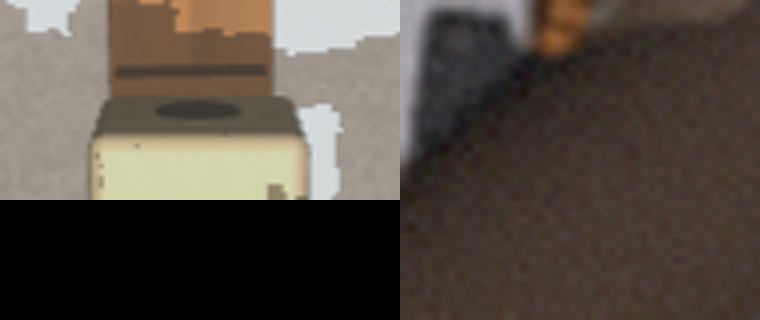

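The crop shows the bar's end face clearly, at v 214–223, centred at u≈310. The gauge lines agree on a centre at about (482,-266). I move above the slot and compare end gaps at close range.

Emit:
{"name": "drive_tool", "arguments": {"steps": [[1,20,0,-20,0],[1,21,-0.5,-40,0],[1,0,0,-35,0],[1,0,0,-18,0],[1,0,0,0,0]]}}

```text
clock: 5.32
position: [0.4814, -0.2631, 0.0781]
ee_rot: [-3.134, 0.179, 0.01]
force: [-1.2, 0.8, -1.4]
width: 0.256
gripper_force: 20.0
```

```bash
python3 - <<'E'
from h import *
p,g=G();print(p,g,observe()["clock"])
d=get_image("wrist");np.savez("w3.npz",**d)
a=np.radians(g);ax=np.array([np.cos(a),np.sin(a),0])
P=p/1000*[1,1,0]
im=d["image"].astype(int)
for nm,z,s in(("prop bot",p[2]/1000-.0127,.042),("prop top",p[2]/1000+.0113,.042),("g92",.06,.046),("g122",.06,.061),("g72",.042,.036)):
    q=P if nm[0]=="p" else np.array([.4817,-.2658,0])
    print(nm,proj(d,q+ax*s+[0,0,z]).round(1))
cv2.imwrite("pics/w3.png",cv2.resize(d["image"][60:300,220:400],None,fx=2.4,fy=2.4)[:,:,::-1])
E
```

```text
[ 481.41127649 -263.1152802    78.12564521] -6.526375114397595 5.3167
prop bot [[311.5 204.3]]
prop top [[311.7 214.2]]
g92 [[316.8 193.3]]
g122 [[316.9 162.5]]
g72 [[316.1 206.7]]
```

View pics/w3.png

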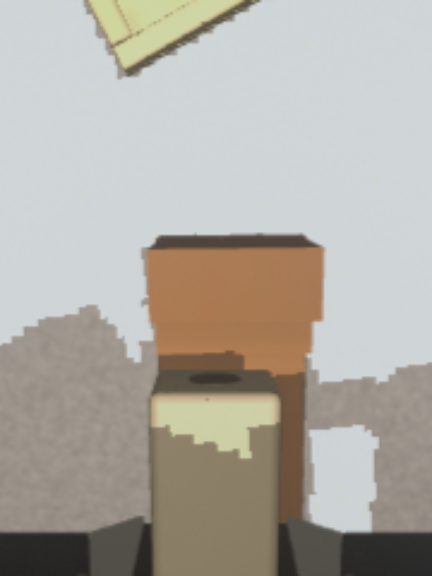

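The crop shows the bar end at (310,214.6) and the slot's inner edge at (318,194), a far-end gap of about 9 mm instead of 4. The bar also sits about 4 mm to the left. The hand had not settled yet, so I check where it is now.

Emit:
{"name": "drive_tool", "arguments": {"steps": [[1,2,-0.5,0,0],[1,0,0,0,0],[1,0,0,0,0]]}}

```text
clock: 5.62
position: [0.4864, -0.2662, 0.0835]
ee_rot: [3.136, -0.18, 0.004]
force: [-0.1, 0.5, -1.5]
width: 0.26
gripper_force: 20.0
```

```bash
cat >> h.py <<'E'
def slot(d,zu,L=.084):
    "prop end edges vs gauge far edges from wrist view: rows of strong gradient along the prop and gauge centre columns"
    g=cv2.GaussianBlur(cv2.cvtColor(d["image"],cv2.COLOR_RGB2GRAY),(3,3),0).astype(int)
    r=g[:,300:322].mean(1); dr=np.abs(np.diff(r)); return [(v,int(dr[v])) for v in range(120,260) if dr[v]>6 and dr[v]==dr[v-2:v+3].max()]
E
python3 - <<'E'
from h import *
print(G()); d=get_image("wrist");print(slot(d,0))
m=d["image"].astype(int);v=[np.where((m[k,:,0]-m[k,:,2]>40)&(m[k,:,1]<170))[0] for k in(175,185)]
print([(x[(x>260)&(x<380)].min(),x[(x>260)&(x<380)].max()) for x in v])
E
```

```text
(array([ 486.438617  , -266.23319675,   83.49433255]), np.float64(-6.583565977510034))
[(166, 59), (173, 29), (207, 13), (215, 8), (219, 10), (223, 31), (249, 20)]
[(np.int64(277), np.int64(347)), (np.int64(278), np.int64(347))]
```

```bash
cat >> h.py <<'E'
def gap(d,vg,vp,ug,up,zu,L=.084,zg=.06):
    "offset (mm) the prop must move along gauge x / y; vg: row of gauge top far edge, vp: row of prop's lower end edge"
    a=np.radians(-6.8);ax=np.array([np.cos(a),np.sin(a)]);ay=np.array([-ax[1],ax[0]])
    g=ray(d,[ug,vg],zg)[0,:2];p=ray(d,[up,vp],zu)[0,:2]
    print("gauge c",(g-.061*ax).round(4),"prop c",(p-L/2*ax).round(4))
    e=((g-.061*ax)-(p-L/2*ax)); return (e@ax*1000).round(1),(e@ay*1000).round(1),(e*1000).round(1)
E
python3 - <<'E'
from h import *
p,g=G();d=get_image("wrist");print(p,g,d["xyz"])
print(gap(d,173.5,215,312,310,p[2]/1000-.0127), gap(d,173.5,224,312,310,p[2]/1000+.0113))
d3=dict(np.load("w3.npz"));print(gap(d3,162.9,214.6,318,310,.0654),gap(d3,162.9,223.3,318,310,.0894))
E
```

```text
[ 486.25432537 -266.09769617   83.29730156] -6.584611608260545 [ 0.55625673 -0.27323179  0.24116983]
gauge c [ 0.4813 -0.2656] prop c [ 0.4811 -0.2646]
gauge c [ 0.4813 -0.2656] prop c [ 0.482  -0.2647]
(np.float64(0.3), np.float64(-1.0), array([ 0.2, -1. ])) (np.float64(-0.6), np.float64(-1.0), array([-0.7, -0.9]))
gauge c [ 0.4815 -0.266 ] prop c [ 0.4765 -0.2616]
gauge c [ 0.4815 -0.266 ] prop c [ 0.4776 -0.2618]
(np.float64(5.5), np.float64(-3.8), array([ 5. , -4.4])) (np.float64(4.3), np.float64(-3.8), array([ 3.9, -4.2]))
```

Now aligned within about 1 mm, so I lower it.

Emit:
{"name": "drive_tool", "arguments": {"steps": [[1,0,-0.5,-10,0],[1,0,0,-8,0],[1,0,0,-4,0],[1,0,0,-2,0],[1,0,0,0,0],[1,0,0,0,0]]}}

```text
clock: 6.22
position: [0.4851, -0.2664, 0.0576]
ee_rot: [3.136, -0.181, -0.001]
force: [-0.1, 0.6, -0.3]
width: 0.258
gripper_force: 20.0
```

Emit:
{"name": "drive_tool", "arguments": {"steps": [[1,0,0,-1,0],[1,0,0,-1,0],[1,0,0,-1,0],[1,0,0,0,0],[1,0,0,0,0]]}}

```text
clock: 6.63
position: [0.4853, -0.2662, 0.0549]
ee_rot: [3.136, -0.181, -0.0]
force: [-0.4, 0.6, -0.1]
width: 0.255
gripper_force: 20.0
```

Emit:
{"name": "drive_tool", "arguments": {"steps": [[1,0,0,-1,0],[1,0,0,0,0],[1,0,0,-0.5,0],[1,0,0,0,0]]}}

```text
clock: 6.97
position: [0.4854, -0.2664, 0.0546]
ee_rot: [-3.135, 0.181, -0.002]
force: [-3.9, 4.1, 16.9]
width: 0.26
gripper_force: 20.0
```

Contact comes at the expected height for the 84 mm step (TCP 54.6 mm, so the underside is at about 42 mm). I release to let it rest, then regrip.

Emit:
{"name": "drive_tool", "arguments": {"steps": [[0.65,0,0,0,0],[0.65,0,0,0,0],[0.65,0,0,0,0],[0.65,0,0,0.5,0],[0.65,0,0,0,0]]}}

```text
clock: 7.38
position: [0.4853, -0.2663, 0.0538]
ee_rot: [3.136, -0.181, -0.0]
force: [0.3, -0.4, 0.4]
width: 0.352
gripper_force: 0.0
```

```bash
python3 - <<'E'
from h import *
p,g=G();d=get_image("wrist");print(p,g,d["xyz"],slot(d,0));np.savez("w4.npz",**d)
cv2.imwrite("pics/w4.png",cv2.resize(d["image"][60:300,200:420],None,fx=2.4,fy=2.4)[:,:,::-1])
E
```

```text
[ 485.34451346 -266.28840005   53.79844837] -6.601610757607162 [ 0.55574842 -0.27352546  0.21147911] [(167, 57), (176, 31), (213, 18), (219, 12), (223, 31), (246, 12), (249, 14)]
```

View pics/w4.png

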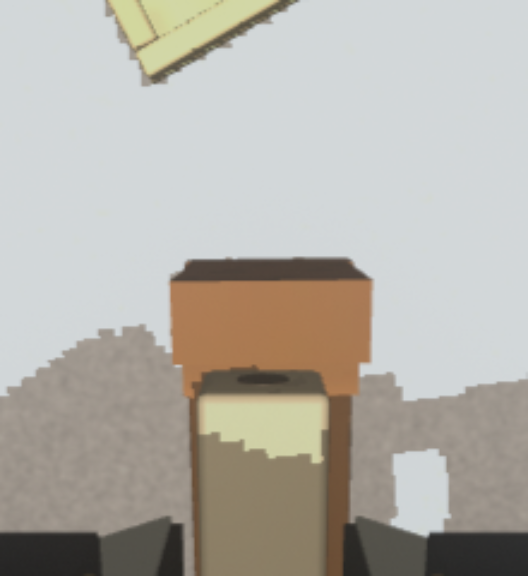

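The bar rests flat in the slot, its end at (263,371–393 in the crop) inside the wide step with a gap to the wall. I regrip, lift and move back from the long tray for a look.

Emit:
{"name": "drive_tool", "arguments": {"steps": [[1,0,0,0,0],[1,0,0,0,0],[1,0,0,0,0],[1,0,0,0,0],[1,0,0,10,0],[1,0,0,25,0],[1,0,0,35,0],[1,22,32,35,0.125],[1,22,32,32,0.125],[1,22,32,0,0.125],[1,22,32,0,0.125],[1,0,0,0,0],[1,0,0,0,0]]}}

```text
clock: 8.52
position: [0.5663, -0.1475, 0.1786]
ee_rot: [-3.082, -0.608, -0.001]
force: [-0.5, -1.0, -1.2]
width: 0.255
gripper_force: 20.0
```

```bash
cat >> h.py <<'E'
def trays(d,g=True):
    m=buff(d["image"],28)
    for c in cv2.findContours(m,cv2.RETR_EXTERNAL,cv2.CHAIN_APPROX_NONE)[0]:
        x,y,w,h=cv2.boundingRect(c)
        if cv2.contourArea(c)>1500: print((x,y,w,h),*rect(d,c,.012))
E
python3 - <<'E'
from h import *
print(G(),observe()["width"]);d=get_image("wrist");np.savez("w5.npz",**d);trays(d)
print("w2");trays(dict(np.load("w2.npz")))
E
```

```text
(array([ 566.29653534, -147.54306206,  178.62278838]), np.float64(22.331094487764787)) 0.2553900163782957
(479, 457, 74, 23) [ 386.7 -477.2] [81.2 32.1] -67.6
(194, 239, 81, 43) [502.6 -91.9] [79.1 42.9] -67.7
(283, 223, 54, 90) [ 522.2 -163.6] [92.2 50.6] 21.9
(45, 216, 44, 67) [452.1  58.7] [65.  24.5] 30.6
(584, 197, 56, 86) [ 652.5 -422.5] [86.4 52.1] 36.2
(418, 171, 75, 75) [ 628.1 -266. ] [69.5 62. ] 21.2
(266, 47, 74, 134) [ 650.1 -104.8] [109.3  62.1] 22.1
(420, 0, 220, 124) [ 795.2 -270.6] [219.8  66.7] 87.0
(128, 0, 121, 300) [570.7  -5. ] [292.4  38.9] -2.8
(51, 0, 90, 61) [648.8  74.7] [72.  43.8] -67.8
w2
(479, 457, 74, 23) [ 108.5 -474.7] [85.8 33.5] 83.2
(270, 347, 79, 32) [ 283.1 -244.5] [86.7 39. ] 83.2
(497, 346, 81, 40) [ 249.5 -491.2] [84.2 49.3] 83.1
(282, 223, 55, 90) [ 391.3 -257.6] [95.8 53.5] -6.9
(101, 164, 67, 98) [468.1 -95.5] [90.5 63.2] -14.1
(282, 105, 47, 109) [ 498. -267.] [98.5 41.9] -6.8
(457, 0, 183, 314) [ 457.8 -504.2] [295.7 186.6] -2.9
(243, 0, 94, 63) [ 620. -270.] [62.  54.8] -69.3
(50, 0, 111, 81) [ 632.6 -113.1] [72.1 62.6] 22.4
(0, 0, 87, 314) [515.7 -12.9] [288.8  27.3] -3.0
```

Tray long measured at (650,-105), 109×62 mm, yaw 22°, which matches the given size. I move over it and down.

Emit:
{"name": "drive_tool", "arguments": {"steps": [[1,22,11,0,0],[1,22,11,-10,0],[1,22,11,-20,0],[1,22,11.5,-30,0],[1,0,0,-30,0],[1,0,0,-30,0],[1,0,0,-20,0],[1,0,0,-10,0],[1,0,0,0,0],[1,0,0,0,0]]}}

```text
clock: 9.4
position: [0.6529, -0.1073, 0.029]
ee_rot: [3.083, 0.597, -0.0]
force: [0.3, 0.1, -0.4]
width: 0.256
gripper_force: 20.0
```

Emit:
{"name": "drive_tool", "arguments": {"steps": [[1,1,4,-3,0],[1,0,0,-3,0],[1,0,0,-2,0],[1,0,0,-1,0],[1,0,0,0,0],[1,0,0,-1,0],[1,0,0,0,0],[1,0,0,-1,0],[1,0,0,0,0]]}}

```text
clock: 10.15
position: [0.654, -0.1018, 0.0171]
ee_rot: [3.084, 0.601, -0.0]
force: [0.3, 0.2, -1.2]
width: 0.26
gripper_force: 20.0
```

Emit:
{"name": "drive_tool", "arguments": {"steps": [[1,0,0,-0.7,0],[1,0,0,0,0],[1,0,0,-0.7,0],[1,0,0,0,0]]}}

```text
clock: 10.48
position: [0.6542, -0.1018, 0.0159]
ee_rot: [3.084, 0.601, 0.0]
force: [-0.5, 0.5, 0.0]
width: 0.261
gripper_force: 20.0
```

Emit:
{"name": "drive_tool", "arguments": {"steps": [[1,0,0,-0.5,0],[1,0,0,0,0]]}}

```text
clock: 10.65
position: [0.6542, -0.1018, 0.0158]
ee_rot: [-3.084, -0.6, -0.0]
force: [-2.1, 0.6, 5.9]
width: 0.262
gripper_force: 20.0
```

Resting on the tray floor. I release, lift, and go to hover over the short prop at about (552,50).

Emit:
{"name": "drive_tool", "arguments": {"steps": [[0.6,0,0,0,0],[0.6,0,0,0,0],[0.6,0,0,0,0],[0.6,0,0,0,0],[0.6,0,0,20,0],[0.5,0,0,30,0],[0.4,0,0,35,0],[0.4,-20,30,35,0.012],[0.4,-20,30,35,0.012],[0.4,-20,30,35,0.012],[0.4,-20,30,20,0.012],[0.4,-22,32,0,0.012],[0.4,0,0,0,0],[0.4,0,0,0,0]]}}

```text
clock: 11.82
position: [0.5615, 0.038, 0.2075]
ee_rot: [-3.061, -0.7, -0.0]
force: [0.3, -0.4, 0.3]
width: 0.602
gripper_force: 0.0
```

```bash
python3 - <<'E'
from h import *
print(G(),observe()["width"]);d=get_image("wrist");np.savez("w6.npz",**d)
for P in([.552,.05,.024],[.452,.055,.024]): print(near(d,buff(d["image"]),P,.024,60000))
trays(d)
d=get_image("top");m=buff(d["image"],35);cv2.imwrite("pics/t2.png",cv2.resize(d["image"][155:330,165:445],None,fx=2.85,fy=2.85,interpolation=cv2.INTER_CUBIC)[:,:,::-1])
E
```

```text
(array([561.47515551,  37.97040032, 207.54525831]), np.float64(25.77210329832478)) 0.6017689791478819
((array([555.7,  50.3]), array([44.1, 24.2]), 23.7), (296.07694476720434, 221.82329672907656))
((array([464.8,  56.4]), array([48.7, 24.3]), 30.5), (251.53936150238704, 303.30339727906687))
(559, 249, 73, 63) [ 628.4 -264.9] [70.5 62.3] 21.1
(438, 141, 81, 111) [ 650.  -103.9] [109.2  62.4] 22.1
(304, 75, 76, 79) [661.5  54.1] [70.1 69.8] -18.1
(302, 0, 338, 314) [688.2 -25.4] [406.4 227.2] -34.0
```

Emit:
{"name": "drive_tool", "arguments": {"steps": [[0.4,-7.5,11.5,-10,-0.036],[0.4,0,0,-35,0],[0.4,0,0,-40,0],[0.4,0,0,-40,0],[0.4,0,0,-40,0],[0.4,0,0,-20,0],[0.4,0,0,-10,0],[0.4,0,0,-2,0],[0.4,0,0,0,0]]}}

```text
clock: 12.67
position: [0.5555, 0.0449, 0.0105]
ee_rot: [3.076, 0.634, -0.0]
force: [0.7, -0.1, 1.4]
width: 0.599
gripper_force: 0.0
```

Emit:
{"name": "drive_tool", "arguments": {"steps": [[0.4,-1.5,4,1.5,0],[0.4,0,0,0,0],[0.4,0,0,0,0]]}}

```text
clock: 12.92
position: [0.5543, 0.051, 0.0133]
ee_rot: [-3.076, -0.639, -0.004]
force: [-0.6, -0.4, 0.1]
width: 0.602
gripper_force: 0.0
```

Emit:
{"name": "drive_tool", "arguments": {"steps": [[1,0,0,-1.5,0],[1,0,0,0,0],[1,0,0,0,0],[1,0,0,0,0],[1,0,0,0,0],[1,0,0,0,0]]}}

```text
clock: 13.42
position: [0.5534, 0.0502, 0.0105]
ee_rot: [3.076, 0.637, 0.0]
force: [0.5, -0.8, 1.2]
width: 0.259
gripper_force: 20.0
```

Emit:
{"name": "drive_tool", "arguments": {"steps": [[1,0,0,15,0],[1,0,0,35,0],[1,-4.9,-22.6,35,-0.038],[1,-4.9,-22.6,25,-0.038],[1,-4.9,-22.6,10,-0.038],[1,-4.9,-22.6,0,-0.038],[1,-4.9,-22.6,0,-0.038],[1,-4.9,-22.6,0,-0.038],[1,-4.9,-22.6,0,-0.038],[1,-4.9,-22.6,0,-0.038],[1,-4.9,-22.6,0,-0.038],[1,-4.9,-22.6,0,-0.038],[1,-4.9,-22.6,0,-0.038],[1,-4.9,-22.6,0,-0.038],[1,-4.9,-22.6,0,-0.038],[1,-4.9,-22.6,0,-0.038],[1,0,0,-20,0],[1,0,0,-20,0],[1,0,0,0,0],[1,0,0,0,0]]}}

```text
clock: 15.08
position: [0.4836, -0.2657, 0.0893]
ee_rot: [-3.135, 0.195, 0.004]
force: [-0.2, -0.1, -0.3]
width: 0.26
gripper_force: 20.0
```

```bash
python3 - <<'E'
from h import *
p,g=G();print(p,g);d=get_image("wrist");np.savez("w7.npz",**d)
gr=cv2.GaussianBlur(cv2.cvtColor(d["image"],cv2.COLOR_RGB2GRAY),(3,3),0).astype(int)
r=gr[:,302:318].mean(1);dr=np.diff(r);print([(v,int(dr[v])) for v in range(120,300) if abs(dr[v])>6 and abs(dr[v])==abs(dr[v-2:v+3]).max()])
for v in range(150,290,10): print(v,d["image"][v,310], end=" ")
E
```

```text
[ 483.55092152 -265.69848206   89.27311187] -7.121497095791426
[(160, -59), (166, 30), (212, -6), (218, -7), (246, -10), (252, 10), (257, 13)]
150 [209 214 216] 160 [209 214 215] 170 [172 125  87] 180 [171 124  85] 190 [171 123  84] 200 [168 120  83] 210 [178 126  84] 220 [115  85  61] 230 [114  85  60] 240 [114  84  59] 250 [52 47 41] 260 [130 118  95] 270 [138 125 101] 280 [138 125 101]
```

```bash
python3 - <<'E'
from h import *
d=dict(np.load("w7.npz"));im=d["image"].astype(int)
for v in(174,190): x=np.where((im[v,:,0]-im[v,:,2]>50))[0];x=x[(x>250)&(x<380)];print(x.min(),x.max())
c=np.where((im[265,:,0]-im[265,:,2]>20))[0];c=c[(c>260)&(c<360)];print(c.min(),c.max())
p,g=G();print(p)
ug=(313);up=(c.min()+c.max())/2
print(gap(d,166.5,246.5,ug,up,.0788,.044),gap(d,166.5,257.5,ug,up,.1028,.044))
E
```

```text
278 345
279 345
282 341
[ 484.33041943 -266.02283197   90.21882979]
gauge c [ 0.4814 -0.2666] prop c [ 0.4828 -0.2657]
gauge c [ 0.4814 -0.2666] prop c [ 0.485  -0.2659]
(np.float64(-1.3), np.float64(-1.1), array([-1.4, -0.9])) (np.float64(-3.5), np.float64(-1.1), array([-3.6, -0.7]))
```

```bash
python3 - <<'E'
from h import *
d=dict(np.load("w7.npz"));im=d["image"]
print([(v,tuple(im[v,288:298].mean(0).astype(int))) for v in range(240,262)])
d4=dict(np.load("w4.npz"));print(gap(d4,176.9,223.8,312,310,.066),gap(d4,176.9,214.8,312,310,.042))
E
```

```text
[(240, (np.int64(112), np.int64(83), np.int64(59))), (241, (np.int64(112), np.int64(83), np.int64(58))), (242, (np.int64(112), np.int64(83), np.int64(58))), (243, (np.int64(112), np.int64(83), np.int64(58))), (244, (np.int64(85), np.int64(75), np.int64(61))), (245, (np.int64(81), np.int64(73), np.int64(62))), (246, (np.int64(81), np.int64(74), np.int64(61))), (247, (np.int64(81), np.int64(74), np.int64(62))), (248, (np.int64(82), np.int64(74), np.int64(62))), (249, (np.int64(81), np.int64(74), np.int64(62))), (250, (np.int64(82), np.int64(74), np.int64(62))), (251, (np.int64(82), np.int64(75), np.int64(62))), (252, (np.int64(82), np.int64(74), np.int64(62))), (253, (np.int64(83), np.int64(75), np.int64(62))), (254, (np.int64(82), np.int64(75), np.int64(62))), (255, (np.int64(83), np.int64(75), np.int64(62))), (256, (np.int64(82), np.int64(74), np.int64(62))), (257, (np.int64(96), np.int64(87), np.int64(71))), (258, (np.int64(115), np.int64(104), np.int64(84))), (259, (np.int64(127), np.int64(115), np.int64(93))), (260, (np.int64(132), np.int64(119), np.int64(96))), (261, (np.int64(135), np.int64(123), np.int64(99)))]
gauge c [ 0.4813 -0.2657] prop c [ 0.4814 -0.2649]
gauge c [ 0.4813 -0.2657] prop c [ 0.4805 -0.2648]
(np.float64(0.0), np.float64(-0.8), array([-0.1, -0.8])) (np.float64(0.9), np.float64(-0.8), array([ 0.8, -0.9]))
```

Emit:
{"name": "drive_tool", "arguments": {"steps": [[1,-4,0.5,0,0],[1,0,0,-10,0],[1,0,0,-15,0],[1,0,0,-10,0],[1,0,0,0,0],[1,0,0,0,0]]}}

```text
clock: 15.63
position: [0.4804, -0.2652, 0.0549]
ee_rot: [-3.135, 0.194, 0.002]
force: [0.1, -0.1, 0.1]
width: 0.255
gripper_force: 20.0
```

```bash
python3 - <<'E'
from h import *
p,g=G();print(p,g,observe()["force"].round(1));d=get_image("wrist");np.savez("w8.npz",**d)
gr=cv2.GaussianBlur(cv2.cvtColor(d["image"],cv2.COLOR_RGB2GRAY),(3,3),0).astype(int)
for a,b in((288,298),(325,335)):
    r=gr[:,a:b].mean(1);dr=np.diff(r);print([(v,int(dr[v])) for v in range(120,300) if abs(dr[v])>4 and abs(dr[v])==abs(dr[v-2:v+3]).max()])
E
```

```text
[ 480.43898781 -265.21396838   54.88712648] -7.06673721147817 [ 0.1 -0.1  0.1]
[(158, -60), (164, 29), (226, -19), (243, -6), (257, 14)]
[(157, -50), (164, 23), (220, -10), (223, -11), (257, 11)]
```

```bash
python3 - <<'E'
from h import *
d=dict(np.load("w8.npz"))
print(gap(d,165,243.6,312,311,.0444,.044),gap(d,165,257.5,312,311,.0684,.044))
E
```

```text
gauge c [ 0.4812 -0.2657] prop c [ 0.4812 -0.2652]
gauge c [ 0.4812 -0.2657] prop c [ 0.4819 -0.2652]
(np.float64(0.1), np.float64(-0.5), array([ 0. , -0.6])) (np.float64(-0.6), np.float64(-0.6), array([-0.6, -0.6]))
```

Emit:
{"name": "drive_tool", "arguments": {"steps": [[1,0,0,-8,0],[1,0,0,-6,0],[1,0,0,0,0],[1,0,0,0,0]]}}

```text
clock: 16.02
position: [0.4805, -0.2653, 0.0408]
ee_rot: [-3.135, 0.194, 0.001]
force: [0.3, -0.6, -0.0]
width: 0.262
gripper_force: 20.0
```

Aligned within a millimetre, so I carry on down to the floor step (expected TCP z about 20.5).

Emit:
{"name": "drive_tool", "arguments": {"steps": [[1,0,0,-8,0],[1,0,0,-6,0],[1,0,0,-3,0],[1,0,0,0,0],[1,0,0,-1,0],[1,0,0,0,0]]}}

```text
clock: 16.52
position: [0.4807, -0.2655, 0.0231]
ee_rot: [3.136, -0.194, -0.0]
force: [0.3, -0.2, -0.6]
width: 0.255
gripper_force: 20.0
```

Emit:
{"name": "drive_tool", "arguments": {"steps": [[1,0,0,-1,0],[1,0,0,0,0],[1,0,0,-0.7,0],[1,0,0,0,0],[1,0,0,-0.5,0],[1,0,0,0,0]]}}

```text
clock: 17.02
position: [0.4808, -0.2653, 0.021]
ee_rot: [-3.136, 0.194, -0.0]
force: [-0.0, 0.7, -1.0]
width: 0.259
gripper_force: 20.0
```

Emit:
{"name": "drive_tool", "arguments": {"steps": [[1,0,0,-0.5,0],[1,0,0,0,0],[1,0,0,-0.5,0],[1,0,0,0,0]]}}

```text
clock: 17.35
position: [0.4808, -0.2654, 0.0204]
ee_rot: [-3.135, 0.194, -0.001]
force: [-1.7, 2.3, 8.3]
width: 0.264
gripper_force: 20.0
```

Contact at the 44 mm step's height. I release and regrip 1 mm higher, then go to the short tray.

Emit:
{"name": "drive_tool", "arguments": {"steps": [[0.65,0,0,0,0],[0.65,0,0,0,0],[0.65,0,0,0,0],[0.65,0,0,1.5,0],[0.65,0,0,0,0],[1,0,0,0,0],[1,0,0,0,0],[1,0,0,0,0],[1,0,0,0,0]]}}

```text
clock: 18.1
position: [0.4808, -0.2654, 0.0215]
ee_rot: [3.136, -0.194, 0.0]
force: [-0.3, -1.1, 0.5]
width: 0.26
gripper_force: 20.0
```

Emit:
{"name": "drive_tool", "arguments": {"steps": [[1,0,0,10,0],[1,0,0,25,0],[1,0,0,35,0],[1,0,0,20,0],[1,29.4,0,0,0.0985],[1,29.4,0,0,0.0985],[1,29.4,0,0,0.0985],[1,29.4,0,0,0.0985],[1,29.4,0,0,0.0985],[1,0,0,-20,0],[1,0,0,-30,0],[1,0,0,-20,0],[1,0,0,0,0],[1,0,0,0,0]]}}

```text
clock: 19.27
position: [0.627, -0.2653, 0.0413]
ee_rot: [-3.088, -0.576, 0.003]
force: [0.3, 0.7, 0.1]
width: 0.26
gripper_force: 20.0
```

Emit:
{"name": "drive_tool", "arguments": {"steps": [[1,0,0,-10,0],[1,0,0,-7,0],[1,0,0,-4,0],[1,0,0,-2,0],[1,0,0,0,0],[1,0,0,-1,0],[1,0,0,0,0],[1,0,0,0,0]]}}

```text
clock: 19.93
position: [0.6279, -0.2655, 0.0177]
ee_rot: [3.088, 0.577, 0.001]
force: [0.1, 0.4, -0.9]
width: 0.261
gripper_force: 20.0
```

Emit:
{"name": "drive_tool", "arguments": {"steps": [[1,0,0,-1,0],[1,0,0,0,0],[1,0,0,-0.7,0],[1,0,0,0,0],[1,0,0,-0.6,0],[1,0,0,0,0]]}}

```text
clock: 20.43
position: [0.6278, -0.2654, 0.0155]
ee_rot: [-3.088, -0.577, -0.0]
force: [-1.3, 1.7, 4.1]
width: 0.263
gripper_force: 20.0
```

Contact. I release, lift, and go to the mid prop at about (453,53).

Emit:
{"name": "drive_tool", "arguments": {"steps": [[0.6,0,0,0,0],[0.6,0,0,0,0],[0.6,0,0,0,0],[0.6,0,0,0,0],[0.6,0,0,20,0],[0.5,0,0,35,0],[0.4,-14.6,26.5,35,0.014],[0.4,-14.6,26.5,35,0.014],[0.4,-14.6,26.5,35,0.014],[0.4,-14.6,26.5,30,0.014],[0.4,-14.6,26.5,0,0.014],[0.4,-14.6,26.5,0,0.014],[0.4,-14.6,26.5,0,0.014],[0.4,-14.6,26.5,0,0.014],[0.4,-14.6,26.5,0,0.014],[0.4,-14.6,26.5,0,0.014],[0.4,-14.6,26.5,0,0.014],[0.4,-14.6,26.5,0,0.014],[0.4,0,0,0,0],[0.4,0,0,0,0]]}}

```text
clock: 22.1
position: [0.4567, 0.0457, 0.1942]
ee_rot: [-3.026, -0.839, -0.0]
force: [0.2, -0.5, 0.1]
width: 0.599
gripper_force: 0.0
```

```bash
python3 - <<'E'
from h import *
print(G(),observe()["width"],observe()["clock"]);d=get_image("wrist");np.savez("w9.npz",**d)
print(near(d,buff(d["image"]),[.455,.055,.024],.024,60000))
t=get_image("top")
cv2.imwrite("pics/t2.png",cv2.resize(t["image"][155:330,165:445],None,fx=2.85,fy=2.85,interpolation=cv2.INTER_CUBIC)[:,:,::-1])
E
```

```text
(array([456.68111792,  45.74179446, 194.15229616]), np.float64(30.994605750491914)) 0.5988054798992458 22.1
((array([458.2,  53.1]), array([62.7, 23.2]), 30.3), (301.7957684191164, 218.12798323505243))
```

View pics/t2.png

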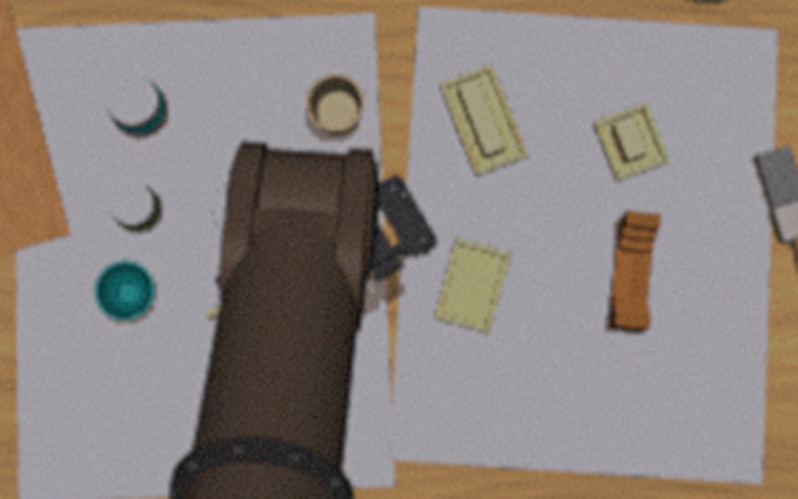

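Both delivered bars lie inside their trays (crop (484,118) and (630,142)). The mid bar is measured at (458,53), 63×23 mm, yaw 30°.

Emit:
{"name": "drive_tool", "arguments": {"steps": [[0.4,0,5,-10,-0.01],[0.4,0,0,-35,0],[0.4,0,0,-40,0],[0.4,0,0,-40,0],[0.4,0,0,-35,0],[0.4,0,0,-14,0],[0.4,0,0,-8,0],[0.4,0,0,0,0],[0.4,0,0,0,0]]}}

```text
clock: 22.95
position: [0.4577, 0.0482, 0.0121]
ee_rot: [3.033, 0.815, -0.0]
force: [0.4, 0.1, 0.4]
width: 0.6
gripper_force: 0.0
```

Emit:
{"name": "drive_tool", "arguments": {"steps": [[0.4,-1,3.5,-0.5,0],[0.4,0,0,0,0],[0.4,0,0,0,0],[1,0,0,0,0],[1,0,0,0,0],[1,0,0,0,0],[1,0,0,0,0],[1,0,0,0,0],[1,0,0,0,0]]}}

```text
clock: 23.7
position: [0.4564, 0.0526, 0.0116]
ee_rot: [3.033, 0.818, 0.0]
force: [0.1, -0.5, 2.0]
width: 0.256
gripper_force: 20.0
```

Emit:
{"name": "drive_tool", "arguments": {"steps": [[1,0,0,15,0],[1,0,0,35,0],[1,1.7,-22.7,35,-0.046],[1,1.7,-22.7,25,-0.046],[1,1.7,-22.7,0,-0.046],[1,1.7,-22.7,0,-0.046],[1,1.7,-22.7,0,-0.046],[1,1.7,-22.7,0,-0.046],[1,1.7,-22.7,0,-0.046],[1,1.7,-22.7,0,-0.046],[1,1.7,-22.7,0,-0.046],[1,1.7,-22.7,0,-0.046],[1,1.7,-22.7,0,-0.046],[1,1.7,-22.7,0,-0.046],[1,1.7,-22.7,0,-0.046],[1,1.7,-22.7,0,-0.046],[1,0,0,-15,0],[1,0,0,-20,0],[1,0,0,0,0],[1,0,0,0,0]]}}

```text
clock: 25.37
position: [0.4791, -0.2647, 0.0859]
ee_rot: [-3.135, 0.184, 0.004]
force: [-0.7, 0.1, -0.0]
width: 0.257
gripper_force: 20.0
```

```bash
cat >> h.py <<'E'
def look(off,L):
    p,g=G();d=get_image("wrist");print(p.round(1),round(g,1),observe()["force"].round(1))
    gr=cv2.GaussianBlur(cv2.cvtColor(d["image"],cv2.COLOR_RGB2GRAY),(3,3),0).astype(int)
    for a,b in((288,298),(322,330)):
        r=gr[:,a:b].mean(1);dr=np.diff(r);print([(v,int(dr[v])) for v in range(120,300) if abs(dr[v])>4 and abs(dr[v])==abs(dr[v-2:v+3]).max()])
    im=d["image"].astype(int)
    for v in (180,245): x=np.where(im[v,:,0]-im[v,:,2]>20)[0];x=x[(x>255)&(x<385)];print(v,x.min(),x.max())
    for z in(p[2]/1000-off,p[2]/1000-off+.024):
        for e in(-3.5,0): print("pred prop row",round(z,3),e,proj(d,np.array([.4813,-.2657,0])+(L/2+e/1000)*np.array([.993,-.118,0])+[0,0,z]).round(1))
    np.savez("wl.npz",**d)
E
python3 -c "
from h import *
look(.0116,.064)"
```

```text
[ 479.1 -264.7   85.9] -6.7 [-0.4 -0.8 -0.5]
[(154, -55), (158, 25), (211, -17), (225, -5), (237, 31), (243, -11)]
[(153, -54), (157, 25), (212, -20), (237, 21), (244, -14)]
180 279 348
245 282 342
pred prop row 0.074 -3.5 [[313.1 227.3]]
pred prop row 0.074 0 [[313.1 220.3]]
pred prop row 0.098 -3.5 [[313.6 240.4]]
pred prop row 0.098 0 [[313.6 232.4]]
```

Emit:
{"name": "drive_tool", "arguments": {"steps": [[1,1,-0.3,0,0],[1,0,0,-10,0],[1,0,0,-15,0],[1,0,0,-5,0],[1,0,0,0,0],[1,0,0,0,0]]}}

```text
clock: 25.92
position: [0.481, -0.2654, 0.0566]
ee_rot: [3.136, -0.183, -0.001]
force: [-0.0, 0.6, -0.4]
width: 0.259
gripper_force: 20.0
```

```bash
python3 -c "
from h import *
look(.0116,.064)"
```

```text
[ 481.  -265.4   56.6] -6.7 [ 0.7  0.8 -0.6]
[(159, -61), (165, 30), (218, -18), (225, -5), (237, 31), (242, -30)]
[(158, -53), (165, 28), (221, -10), (236, 28), (243, -17), (252, -7)]
180 272 354
245 280 346
pred prop row 0.045 -3.5 [[312.1 231.1]]
pred prop row 0.045 0 [[312.1 224.2]]
pred prop row 0.069 -3.5 [[312.4 244.6]]
pred prop row 0.069 0 [[312.5 236.7]]
```

Centred within 0.6 mm, so I lower it to the 64 mm step (expected TCP z about 37.6).

Emit:
{"name": "drive_tool", "arguments": {"steps": [[1,0.5,0,-7,0],[1,0,0,-5,0],[1,0,0,-3,0],[1,0,0,0,0],[1,0,0,-1.5,0],[1,0,0,0,0],[1,0,0,-1,0],[1,0,0,0,0]]}}

```text
clock: 26.63
position: [0.4816, -0.2655, 0.039]
ee_rot: [3.136, -0.183, 0.0]
force: [0.5, 0.2, -0.4]
width: 0.26
gripper_force: 20.0
```

Emit:
{"name": "drive_tool", "arguments": {"steps": [[1,0,0,-0.8,0],[1,0,0,0,0],[1,0,0,-0.6,0],[1,0,0,0,0],[1,0,0,-0.5,0],[1,0,0,0,0]]}}

```text
clock: 27.13
position: [0.4816, -0.2655, 0.0376]
ee_rot: [-3.136, 0.183, -0.001]
force: [-1.8, 2.1, 8.3]
width: 0.26
gripper_force: 20.0
```

Emit:
{"name": "drive_tool", "arguments": {"steps": [[0.65,0,0,0,0],[0.65,0,0,0,0],[0.65,0,0,0,0],[0.65,0,0,0.5,0],[0.65,0,0,0,0],[1,0,0,0,0],[1,0,0,0,0],[1,0,0,0,0],[1,0,0,0,0]]}}

```text
clock: 27.88
position: [0.4815, -0.2654, 0.0376]
ee_rot: [3.136, -0.183, -0.0]
force: [-1.4, 0.2, -0.2]
width: 0.26
gripper_force: 20.0
```

Emit:
{"name": "drive_tool", "arguments": {"steps": [[1,0,0,10,0],[1,0,0,25,0],[1,0,0,35,0],[1,0,0,5,0],[1,-2.3,28.3,0,-0.022],[1,-2.3,28.3,0,-0.022],[1,-2.3,28.3,0,-0.022],[1,-2.3,28.3,0,-0.022],[1,-2.3,28.3,0,-0.022],[1,-2.3,28.3,-10,-0.022],[1,0,0,-30,0],[1,0,0,-25,0],[1,0,0,-10,0],[1,0,0,0,0],[1,0,0,0,0]]}}

```text
clock: 29.13
position: [0.4677, -0.0965, 0.0382]
ee_rot: [3.117, -0.392, -0.0]
force: [1.6, -0.0, -0.7]
width: 0.257
gripper_force: 20.0
```

Emit:
{"name": "drive_tool", "arguments": {"steps": [[1,0,0,-10,0],[1,0,0,-6,0],[1,0,0,-3,0],[1,0,0,-1.5,0],[1,0,0,0,0],[1,0,0,-1,0],[1,0,0,0,0],[1,0,0,0,0]]}}

```text
clock: 29.8
position: [0.4679, -0.0956, 0.0162]
ee_rot: [3.117, -0.39, 0.0]
force: [0.8, -0.4, -0.4]
width: 0.258
gripper_force: 20.0
```

Emit:
{"name": "drive_tool", "arguments": {"steps": [[1,0,0,-0.6,0],[1,0,0,0,0],[1,0,0,-0.5,0],[1,0,0,0,0],[1,0,0,0,0]]}}

```text
clock: 30.22
position: [0.4678, -0.0956, 0.0155]
ee_rot: [-3.117, 0.39, -0.0]
force: [-1.7, 1.1, 10.3]
width: 0.261
gripper_force: 20.0
```

Emit:
{"name": "drive_tool", "arguments": {"steps": [[0.6,0,0,0,0],[0.6,0,0,0,0],[0.6,0,0,0,0],[0.6,0,0,0,0],[0.6,0,0,15,0],[0.6,0,0,30,0],[0.6,0,0,40,0],[0.6,0,0,40,0],[0.6,0,0,40,0],[0.6,-10,30,30,0],[0.6,-10,30,30,0],[0.6,-10,30,0,0],[0.6,-10,30,0,0],[0.6,0,30,0,0],[0.6,0,30,0,0],[0.6,0,0,0,0],[0.6,0,0,0,0]]}}

```text
clock: 31.63
position: [0.432, 0.0747, 0.2284]
ee_rot: [3.118, -0.382, 0.001]
force: [-0.1, -0.7, 0.4]
width: 0.403
gripper_force: 0.0
```

```bash
python3 - <<'E'
from h import *
t=get_image("scene")
cv2.imwrite("pics/s2.png",cv2.resize(t["image"][170:345,100:420],None,fx=2.4,fy=2.4,interpolation=cv2.INTER_CUBIC)[:,:,::-1])
E
```

```text
(no output)
```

View pics/s2.png

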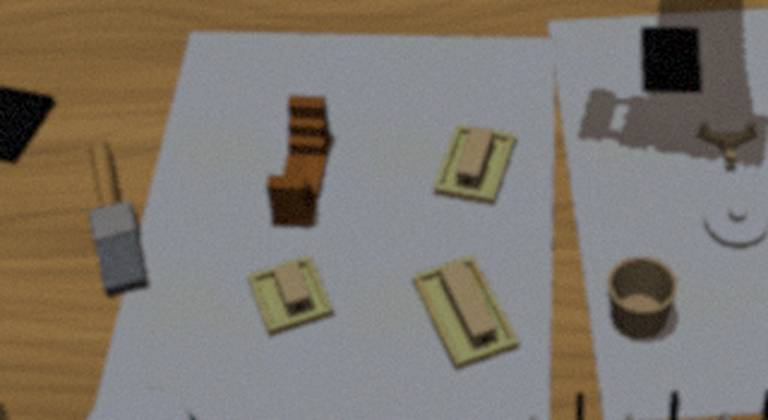

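All three bars lie flat inside their trays (crop (473,158), (292,285), (467,300)), and the arm is clear.

```bash
python3 -c "
from cell import arm
print(arm.sign_off())"
```

```text
the job is handed in; nothing more can be done
None
```

I gauged each of the three props on its own step, laid it flat in its matching tray, and handed the job in at about 32 s on the robot's clock; the last picture shows all three in their trays, and the bystanders in view look untouched.

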